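# Load the column carrier in valve order

## Robot

A 6-joint arm with a two-finger parallel gripper is mounted at the origin on a cart in front of the work surface, level with it; the furniture and walls round the work are solid. World frame = base frame: x ahead of the robot, y to its left, z up, the work surface at z = 0. Lengths are in m, angles in rad, forces in N, time in s.
With the tool pointing down it reaches from about 0.35 to 0.85 m from the base axis. Payload 8.1 kg.
Tool frame: the origin (TCP) lies at the very end of the fingers, on their centre line; the grasp point (between the pads) lies 19 mm behind it; z points along the fingers, y is the line along which they close (so a half turn about z gives the same grasp; the last joint's range is limited). The gripper opens to 93 mm and grips with 3 to 60 N. Pads are 15 mm wide; open, the fingers measure 128 mm over their backs; the gripper's body (75 mm by 188 mm) begins 65 mm behind the grasp point.
Start: joints at [-1.421, 0.13, 1.488, -0, 1.523, -0.085], TCP at [0.14, -0.584, 0.189] pointing down, gripper open.
Joint ranges: [-2.96, 2.96], [-0.89, 2.26], [0.02, 2.5], [-1.34, 4.48], [0, 2.73], [-2.66, 2.66]. Speed limits (rad/s): [2.39, 2.39, 2.79, 3.14, 3.14, 3.14].

## Interface

Orientations are given as a rotation vector (axis times angle).
In Python, from plant import robot gives the robot as it stands. The module is installed in compiled form; this text tells all that it offers.
- The arm moves only by the tool play_rows, never from a script. Its argument "increments" is text: rows parted by semicolons, each of 5 numbers parted by spaces: the shift along the tool's x, y, z in mm, then the turn about the tool's z in degrees, then the closure, from -1 (fully open) to 1 (shut). In form: dx dy dz yaw claw; .... A call has 1 to 20 rows; each row is the pose to reach, as a shift and turn from the pose commanded when the call began, along the tool's axes at that moment; what a row does not reach only later rows make up. A row lasts 1/10 s, in which the tool goes at most 50 mm and 8.59 degrees, less where a joint would pass 70% of its speed; a pose out of reach is approached as far as the arm can. A call with a gripper value outside its range is refused whole. The fingers move at their own pace and stop on an object; "force" is the grip in N (left out, the last holds). Time passes only in rows, so rows that repeat a pose let the fingers close. It gives the time, the measured TCP pose, the force, the opening and the grip force at its end, in the units of the state.
- robot.read_state(): the state, without advancing time (a new reading comes with each control period).
- robot.read_camera(name): name is "scene" or "top" or "wrist"; returns the picture (400x640x3 uint8, blue, green, red); there is no depth.
- robot.calibration(name): a dict with "vertical_fov" (degrees; the focal length in pixels is half the picture's height over the tangent of half this angle, whatever the lens; pixels are square), "cx", "cy" (the principal point, pixels), "rvec" (rotation vector, rad) and "tvec" (3), from world to camera coordinates, as OpenCV has them. Camera axes: x right, y down, z forward; pixel columns grow to the right and rows downward; lengths in m; the calibration is good to about 2 mm. A picture is of the moment at which its call begins: read the wrist's pose just before it. calibration takes no time and is no camera call; for the wrist camera it gives the pose at the moment of the call.
- robot.close_job(): hands the job in; it is judged then, once.
Trained networks look in the newest picture that a camera, given by its name, has taken for a name from the list of things; names that differ only in an ending like _2 or _b are one class to them, and where a whole thing is asked for, a point or a joint stands for the part that bears it (a point fixed in the world has none). Each returns a list of dicts, best first, with "conf" (0 to 1); they miss things now and then, are a little off and sometimes report something else, mostly with a low value. They report only what shows in the picture. A call takes as long as a camera call.
- robot.recognise(camera, query): "centre" ([x, y, z] in m, in world coordinates, good to about 4 mm: the middle of the surface that is visible of it).
- robot.regions_of(camera, query): "pixels" (400x640 bool, what is visible of it).
- robot.landmark_of(camera, query): "centre" ([x, y, z] in m, in world coordinates, good to about 4 mm: a listed point, or the origin of a listed thing).
The state is a dict: "t": time; "q": joint angles; "dq": joint speeds; "joint_torque": joint torques, N m; "tool_pos": TCP position; "orientation": TCP orientation; "force": force on the tool from outside, world axes, zero at the start; "wrist_torque": the same for the moment, N m; "opening": finger opening in m; "gripper_force": force on a finger pad.
Only numpy, scipy, OpenCV 4.12 (cv2) and the standard library are available. Lean on these libraries where they do the work, as an engineer would, in place of code of your own. Each camera call takes 0.05 s, during which the arm holds its last target. There are 200 camera calls.

## Task

Move the four steel chromatography columns from the cradles on the aluminium rail into the steel column carrier with the two white notched walls, keeping their order, because the switching valve is plumbed in that order: the column nearest the rail's brass thumbscrew goes in the notches nearest the carrier's handle, the next one beside it, and so on along the row. Lay each column centred across both notched walls, one in each pair of notches, without dropping any, and leave the tin, vial block, mouse and beaker where they are.

Things in the scene. Friction and masses are not known exactly. Their poses are not given: they have to be found in the camera images.
- column_a: the shortest of four steel chromatography columns: polished tube, 10 mm thick, 106 mm long overall, with a 19 mm thick nut and white-tipped plug at each end; the middle 74 mm is bare tube; both ends alike; about 95 g. Origin mid-length on its centre line, x along it. Loose; starts level in a cradle of the rail, centre line 44 mm above the bench. Any cradle may hold any column.
- column_b: the second shortest of four steel chromatography columns: polished tube, 10 mm thick, 124 mm long overall, with a 19 mm thick nut and white-tipped plug at each end; the middle 92 mm is bare tube; both ends alike; about 112 g. Origin mid-length on its centre line, x along it. Loose; starts level in a cradle of the rail, centre line 44 mm above the bench. Any cradle may hold any column.
- column_c: the second longest of four steel chromatography columns: polished tube, 10 mm thick, 142 mm long overall, with a 19 mm thick nut and white-tipped plug at each end; the middle 110 mm is bare tube; both ends alike; about 128 g. Origin mid-length on its centre line, x along it. Loose; starts level in a cradle of the rail, centre line 44 mm above the bench. Any cradle may hold any column.
- column_d: the longest of four steel chromatography columns: polished tube, 10 mm thick, 160 mm long overall, with a 19 mm thick nut and white-tipped plug at each end; the middle 128 mm is bare tube; both ends alike; about 144 g. Origin mid-length on its centre line, x along it. Loose; starts level in a cradle of the rail, centre line 44 mm above the bench. Any cradle may hold any column.
- cradle_a: fixed grey cradle on the rail that holds column_a (shortest) at the start; all four look alike: foot 60x16 mm, with a V fork at each end (5 mm thick, at x = -26 and +26 mm, 47 mm clear between; tips 53 mm above the bench). Origin: centre of its underside, 16 mm above the bench; x along the column, y along the rail toward the thumbscrew.
- cradle_b: fixed grey cradle on the rail that holds column_b (second shortest) at the start; all four look alike: foot 60x16 mm, with a V fork at each end (5 mm thick, at x = -26 and +26 mm, 47 mm clear between; tips 53 mm above the bench). Origin: centre of its underside, 16 mm above the bench; x along the column, y along the rail toward the thumbscrew.
- cradle_c: fixed grey cradle on the rail that holds column_c (second longest) at the start; all four look alike: foot 60x16 mm, with a V fork at each end (5 mm thick, at x = -26 and +26 mm, 47 mm clear between; tips 53 mm above the bench). Origin: centre of its underside, 16 mm above the bench; x along the column, y along the rail toward the thumbscrew.
- cradle_d: fixed grey cradle on the rail that holds column_d (longest) at the start; all four look alike: foot 60x16 mm, with a V fork at each end (5 mm thick, at x = -26 and +26 mm, 47 mm clear between; tips 53 mm above the bench). Origin: centre of its underside, 16 mm above the bench; x along the column, y along the rail toward the thumbscrew.
- rail: fixed source rack: aluminium bar, 34 mm wide, 200 long, top 16 mm above the bench, on two black cross feet; four cradles at y = +69, +23, -23, -69 mm. A brass thumbscrew (20 mm thick) sticks out of the +y end only: the row starts there. Origin: centre of its underside, on the bench; x along the columns, y along the bar toward the thumbscrew. (World y < -0.36 m: a tall instrument.)
- carrier: fixed steel tray, 92 mm (x) by 192 (y), floor 8 mm up; two white 5 mm walls along y at x = -26 and +26 mm, each with V notches at y = +69, +23, -23, -69 mm (32 mm wide; rim 53, bottom 37 mm above the bench; a column lies across both walls, centre line 44 mm up). Low steel loop handle at the +y end only, by the first place. Origin: centre of the underside; x along the columns, y along the row.
- ferrule_tin: bystander, not to be disturbed: round grey metal tin, 49 mm across, 20 high; loose; origin at the centre of its underside.
- vial_block: bystander, not to be disturbed: aluminium block of small vials, 48x112 mm, 38 high; loose; origin at the centre of its underside.
- mouse: bystander, not to be disturbed: black computer mouse, 110x57 mm, 38 high; loose; origin at the centre of its underside.
- beaker: bystander, not to be disturbed: small clear beaker, 46 mm across, 60 high; loose; origin at the centre of its underside.

How it is judged:
At the end, for the whole second after the job is handed in: each column lies in the notch pair whose number from the handle equals its cradle's number from the thumbscrew: within 8 mm along the row, mid-length within 8 mm of the middle line, centre line 39 to 49 mm above the bench, within 0.12 rad of the notches, released and at rest (((y of cradle_a in the frame of rail between 0.054 and 0.084 m and y of column_a in the frame of carrier between 0.061 and 0.077 m) or (y of cradle_a in the frame of rail between 0.008 and 0.038 m and y of column_a in the frame of carrier between 0.015 and 0.031 m) or (y of cradle_a in the frame of rail between -0.038 and -0.008 m and y of column_a in the frame of carrier between -0.031 and -0.015 m) or (y of cradle_a in the frame of rail between -0.084 and -0.054 m and y of column_a in the frame of carrier between -0.077 and -0.061 m)) and x of column_a in the frame of carrier between -0.008 and 0.008 m and z of column_a in the frame of carrier between 0.039 and 0.049 m and angle between the x axis of each of column_a, column_b, column_c, column_d and the x axis of carrier, either way round below 0.12 rad and linear speed of each of column_a, column_b, column_c, column_d below 0.02 m/s and contact force between the fingers and column_a below 0.1 N and ((y of cradle_b in the frame of rail between 0.054 and 0.084 m and y of column_b in the frame of carrier between 0.061 and 0.077 m) or (y of cradle_b in the frame of rail between 0.008 and 0.038 m and y of column_b in the frame of carrier between 0.015 and 0.031 m) or (y of cradle_b in the frame of rail between -0.038 and -0.008 m and y of column_b in the frame of carrier between -0.031 and -0.015 m) or (y of cradle_b in the frame of rail between -0.084 and -0.054 m and y of column_b in the frame of carrier between -0.077 and -0.061 m)) and x of column_b in the frame of carrier between -0.008 and 0.008 m and z of column_b in the frame of carrier between 0.039 and 0.049 m and contact force between the fingers and column_b below 0.1 N and ((y of cradle_c in the frame of rail between 0.054 and 0.084 m and y of column_c in the frame of carrier between 0.061 and 0.077 m) or (y of cradle_c in the frame of rail between 0.008 and 0.038 m and y of column_c in the frame of carrier between 0.015 and 0.031 m) or (y of cradle_c in the frame of rail between -0.038 and -0.008 m and y of column_c in the frame of carrier between -0.031 and -0.015 m) or (y of cradle_c in the frame of rail between -0.084 and -0.054 m and y of column_c in the frame of carrier between -0.077 and -0.061 m)) and x of column_c in the frame of carrier between -0.008 and 0.008 m and z of column_c in the frame of carrier between 0.039 and 0.049 m and contact force between the fingers and column_c below 0.1 N and ((y of cradle_d in the frame of rail between 0.054 and 0.084 m and y of column_d in the frame of carrier between 0.061 and 0.077 m) or (y of cradle_d in the frame of rail between 0.008 and 0.038 m and y of column_d in the frame of carrier between 0.015 and 0.031 m) or (y of cradle_d in the frame of rail between -0.038 and -0.008 m and y of column_d in the frame of carrier between -0.031 and -0.015 m) or (y of cradle_d in the frame of rail between -0.084 and -0.054 m and y of column_d in the frame of carrier between -0.077 and -0.061 m)) and x of column_d in the frame of carrier between -0.008 and 0.008 m and z of column_d in the frame of carrier between 0.039 and 0.049 m and contact force between the fingers and column_d below 0.1 N); the robot touches nothing.
It fails at once if a column is let fall (faster than 0.8 m/s with no finger on it) ((linear speed of column_a above 0.8 m/s and contact force between the fingers and column_a below 0.1 N) or (linear speed of column_b above 0.8 m/s and contact force between the fingers and column_b below 0.1 N) or (linear speed of column_c above 0.8 m/s and contact force between the fingers and column_c below 0.1 N) or (linear speed of column_d above 0.8 m/s and contact force between the fingers and column_d below 0.1 N)).
It fails at once if the tin, vial block, mouse or beaker is moved by more than 30 mm (distance of any of ferrule_tin, vial_block, mouse, beaker from where it was at the start of the episode above 0.03 m).
It also fails if it takes over 93 s, if anything falls off the work surface, if the arm or the gripper's body presses on something with over 40 N, if the wrist force passes 120 N, or if a joint passes its speed limit or range.

## Working session

There is one attempt and no reset: what is moved stays moved. The work goes in short steps, Python scripts to look and compute and a tool call to move; the robot and the scene stay as the last step left them, time stands still between calls to the robot, and variables do not carry over. Pictures are saved under pics/ and viewed, at most 14 in all, crops included, and the job is handed in when it is done.

Besides the shell and the picture viewer there is one more tool, called after ">>>" as a command line: name --argument value ..., lists and objects as JSON in quotes. play_rows: Moves the arm, as the interface text tells. Its arguments: {"type":"object","properties":{"increments":{"type":"string"},"force":{"type":"number"}},"required":["increments"]}

```bash
mkdir -p pics; python3 - <<'E'
from plant import robot
import cv2
for c in ("scene","top"):
    cv2.imwrite(f"pics/{c}0.png",robot.read_camera(c))
s=robot.read_state();print(s["t"],s["tool_pos"],s["orientation"],s["opening"])
for q in ("rail","carrier","cradle_a","column_a","column_b","ferrule_tin","vial_block","mouse","beaker"):
    for d in robot.landmark_of("top",q)[:5]: print(q,d["centre"],d["conf"])
E
```

```text
0.1 [ 0.13952617 -0.58299354  0.18841632] [-3.11835590e+00 -3.67824975e-01  5.79629743e-05] 0.09306996956658015
rail [0.5162, 0.0867, 0.0011] 0.91
carrier [0.5173, -0.2076, -0.0011] 0.63
cradle_a [0.5911, 0.0773, 0.0133] 0.68
cradle_a [0.4951, 0.0925, 0.0143] 0.56
cradle_a [0.5441, 0.0813, 0.0178] 0.46
cradle_a [0.4491, 0.0981, 0.0179] 0.44
column_a [0.4527, 0.099, 0.0416] 0.82
column_a [0.5413, 0.0847, 0.0426] 0.77
column_a [0.5005, 0.088, 0.044] 0.68
column_a [0.5901, 0.0808, 0.0461] 0.47
column_b [0.4527, 0.099, 0.0416] 0.82
column_b [0.5413, 0.0847, 0.0426] 0.77
column_b [0.5005, 0.088, 0.044] 0.68
column_b [0.5901, 0.0808, 0.0461] 0.47
vial_block [0.735, 0.0228, -0.0031] 0.69
vial_block [0.737, -0.1434, -0.0] 0.16
mouse [0.6882, 0.1287, 0.0017] 0.87
beaker [0.7421, -0.1431, 0.0026] 0.68
```

View pics/top0.png

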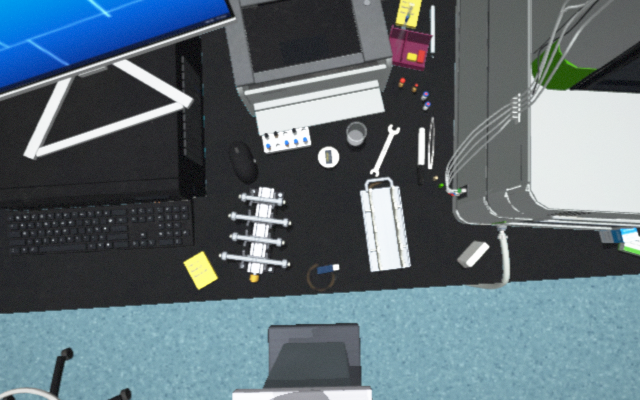

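View pics/scene0.png

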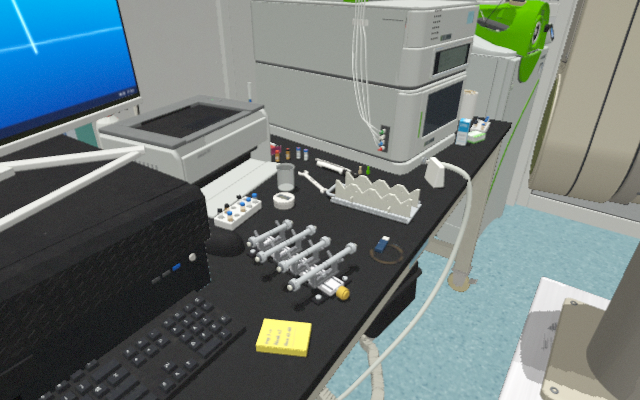

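The rail is at px (260,230) with its thumbscrew at the bottom, at (254,278), nearest the robot. The carrier is at (387,225) with its handle at the top, at (378,182), on the far side, so the order reverses in world x. The columns are shifted unevenly along their own length. Next I'll move the wrist camera over the rail to measure.

```bash
cat > h.py <<'E'
import numpy as np, cv2
from scipy.spatial.transform import Rotation as R
from plant import robot
def cal(c):
    k=robot.calibration(c); f=200/np.tan(np.radians(k["vertical_fov"])/2)
    K=np.array([[f,0,k["cx"]],[0,f,k["cy"]],[0,0,1]])
    return K,R.from_rotvec(np.ravel(k["rvec"])).as_matrix(),np.ravel(k["tvec"])
def proj(P,C):
    K,r,t=C; p=(K@(r@np.atleast_2d(P).T+t[:,None])).T; return p[:,:2]/p[:,2:]
def back(uv,z,C):
    K,r,t=C; uv=np.atleast_2d(uv); d=(r.T@np.linalg.inv(K)@np.c_[uv,np.ones(len(uv))].T).T; o=-r.T@t
    return o+d*((z-o[2])/d[:,2])[:,None]
def goto(x,y,z,ydir=None):
    """increments to reach the world TCP position, tool y along heading ydir (rad, mod pi)"""
    s=robot.read_state(); T=R.from_rotvec(s["orientation"])
    d=T.inv().apply(np.array([x,y,z])-s["tool_pos"])*1000
    yaw=0
    if ydir is not None:
        v=T.inv().apply([np.cos(ydir),np.sin(ydir),0]); a=np.degrees(np.arctan2(-v[0],v[1])); yaw=(a+90)%180-90
    return np.round(d,1),round(yaw,2)
def state():
    s=robot.read_state(); T=R.from_rotvec(s["orientation"]).as_matrix()
    print("t",s["t"],"pos",s["tool_pos"].round(4) if hasattr(s["tool_pos"],"round") else s["tool_pos"],"ydir",round(float(np.arctan2(T[1,1],T[0,1])),4),"tilt",T[2,2].round(4),"q",np.round(s["q"],2),"open",s["opening"],"F",np.round(s["force"],1))
E
python3 - <<'E'
from h import *
state(); C=cal("top")
print("instr",back([[455,222],[450,190],[490,285]],0.0,C).round(3))
print("scr/rail end",back([[254,278],[266,187]],0.02,C).round(3))
print("handle",back([[378,182],[387,225]],0.04,C).round(3))
W=cal("wrist"); s=robot.read_state()
print(W[0], "cam in tool", R.from_rotvec(s["orientation"]).inv().apply(-W[1].T@W[2]-s["tool_pos"]))
print(R.from_rotvec(s["orientation"]).as_matrix().round(3))
print(goto(0.30,-0.30,0.28)); print(goto(0.42,0.06,0.33,np.pi-0.15))
E
```

```text
t 0.55 pos [ 0.1396 -0.5835  0.1893] ydir -1.336 tilt -1.0 q [-1.42  0.13  1.49 -0.    1.52 -0.09] open 0.09285901858675873 F [0.5 0.5 1.1]
instr [[ 0.523 -0.374  0.   ]
 [ 0.6   -0.366  0.   ]
 [ 0.374 -0.446  0.   ]]
scr/rail end [[0.406 0.1   0.02 ]
 [0.616 0.07  0.02 ]]
handle [[ 0.618 -0.191  0.04 ]
 [ 0.519 -0.208  0.04 ]]
[[298.14429092   0.         317.55966016]
 [  0.         298.14429092 202.98834852]
 [  0.           0.           1.        ]] cam in tool [ 0.08207575  0.00080427 -0.19715476]
[[ 0.973  0.233 -0.   ]
 [ 0.233 -0.973  0.   ]
 [ 0.    -0.    -1.   ]]
(array([ 222. , -238.4,  -90.7]), 0)
(array([ 422.4, -560.6, -140.7]), np.float64(-67.95))
```

>>> play_rows --increments "222 -238 -90 -68 0.4;222 -238 -90 -68 0.4;222 -238 -90 -68 0.4;222 -238 -90 -68 0.4;222 -238 -90 -68 0.4;222 -238 -90 -68 0.4;222 -238 -90 -68 0.4;222 -238 -90 -68 0.4;452 -296 39 -68 0.4;452 -296 39 -68 0.4;452 -296 39 -68 0.4;452 -296 39 -68 0.4;452 -296 39 -68 0.4;452 -296 39 -68 0.4;452 -296 39 -68 0.4;452 -296 39 -68 0.4" --force 30

```text
t: 2.15
tool_pos: [0.51, -0.1905, 0.1503]
orientation: [-2.379, -2.051, 0.001]
force: [0.5, -0.5, 0.2]
opening: 0.0278
gripper_force: 0.0
```

```bash
python3 - <<'E'
from h import *
state(); W=cal("wrist"); im=robot.read_camera("wrist"); cv2.imwrite("pics/w1.png",im); np.savez("w1.npz",K=W[0],r=W[1],t=W[2])
for q in ("carrier","rail","column_a","cradle_a"):
    for d in robot.landmark_of("wrist",q)[:4]: print(q,d["centre"],d["conf"])
print(goto(0.52,0.02,0.12,-0.14))
E
```

```text
t 2.15 pos [ 0.51   -0.1905  0.1503] ydir -0.1482 tilt -1.0 q [-0.45  0.    1.69 -0.    1.45 -0.3 ] open 0.02776577939159244 F [ 0.5 -0.5  0.2]
carrier [0.5133, -0.2038, -0.004] 0.87
(array([210.6, -22.1,  31.3]), np.float64(-0.6))
```

View pics/w1.png

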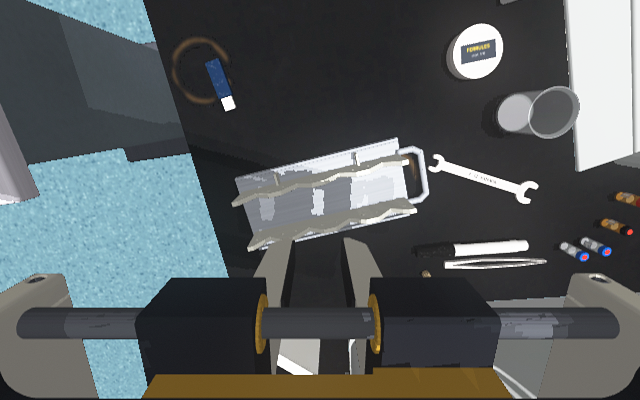

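The carrier runs from (237,180) to (418,210), with the handle on the right at (420,175). The tin and beaker are at the upper right, clear of the route. Next is the rail view.

>>> play_rows --increments "210 -22 31 0 0.4;210 -22 31 0 0.4;210 -22 31 0 0.4;210 -22 31 0 0.4;210 -22 31 0 0.4;210 -22 31 0 0.4;210 -22 31 0 0.4"

```text
t: 3.1
tool_pos: [0.5201, 0.0194, 0.1199]
orientation: [2.38, 2.049, 0.0]
force: [-0.5, -0.1, 0.0]
opening: 0.0282
gripper_force: 0.0
```

```bash
python3 - <<'E'
from h import *
state(); W=cal("wrist"); im=robot.read_camera("wrist"); cv2.imwrite("pics/w2.png",im); np.savez("w2.npz",K=W[0],r=W[1],t=W[2])
for q in ("rail","column_a","cradle_a"):
    for d in robot.landmark_of("wrist",q)[:4]: print(q,d["centre"],d["conf"])
cv2.imwrite("pics/w2c.png",cv2.resize(im[0:260,180:460],None,fx=2.2,fy=2.2,interpolation=2))
a=np.load("w1.npz");C=(a["K"],a["r"],a["t"])
print(back([[237,180],[397,140],[248,250],[418,210]],0.008,C).round(4))
E
```

```text
t 3.1 pos [0.5201 0.0194 0.1199] ydir -0.1492 tilt -1.0 q [-0.06 -0.04  1.79 -0.    1.39  0.09] open 0.028175615109983874 F [-0.5 -0.1  0. ]
rail [0.5224, 0.0854, 0.0014] 0.95
column_a [0.4509, 0.097, 0.0405] 0.87
column_a [0.546, 0.0912, 0.0433] 0.79
column_a [0.4992, 0.0937, 0.0496] 0.68
column_a [0.5867, 0.0733, 0.0417] 0.66
cradle_a [0.4936, 0.097, 0.0163] 0.8
cradle_a [0.5857, 0.0727, 0.0179] 0.79
cradle_a [0.4525, 0.0989, 0.0199] 0.65
cradle_a [0.5465, 0.0865, 0.0154] 0.58
[[ 0.4193 -0.1718  0.008 ]
 [ 0.6066 -0.1535  0.008 ]
 [ 0.4127 -0.2613  0.008 ]
 [ 0.6257 -0.2398  0.008 ]]
```

View pics/w2c.png

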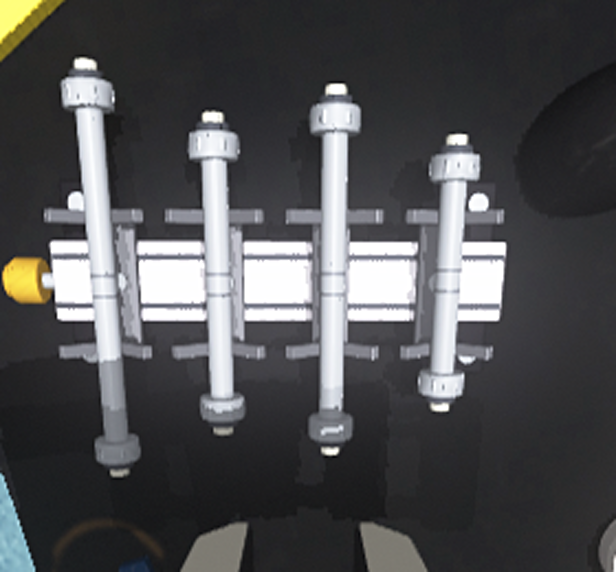

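The wrist view shows, from the thumbscrew on the left, d, b, c, a. Next I'll compute the column poses and overlay the models on the picture.

```bash
cat >> h.py <<'E'
def load(n):
    a=np.load(n+".npz"); return a["K"],a["r"],a["t"]
def tf(P,x,y,a):
    P=np.atleast_2d(P).astype(float); c,s=np.cos(a),np.sin(a)
    return np.c_[x+c*P[:,0]-s*P[:,1],y+s*P[:,0]+c*P[:,1],P[:,2]]
def carrier_model():
    L=[]
    for sx in(-1,1):
        p=[(sx*.026,-.096,.053)]
        for y in(-.069,-.023,.023,.069): p+=[(sx*.026,y-.016,.053),(sx*.026,y,.037),(sx*.026,y+.016,.053)]
        L.append(p+[(sx*.026,.096,.053)])
    L.append([(-.046,-.096,.008),(.046,-.096,.008),(.046,.096,.008),(-.046,.096,.008),(-.046,-.096,.008)])
    return L
E
python3 - <<'E'
from h import *
C=load("w2")
tips=dict(d=[(85,60),(119,475)],b=[(212,113),(222,432)],c=[(336,87),(331,453)],a=[(457,137),(440,408)])
for k,v in tips.items():
    P=back(np.array(v)/2.2+[180,0],.044,C); D=P[0]-P[1]
    print(k,"mid",P.mean(0).round(4)[:2],"len",np.linalg.norm(D).round(4),"ang",np.arctan2(D[1],D[0]).round(4))
fk=np.array([[(94,215),(106,352)],[(214,215),(218,352)],[(334,215),(332,352)],[(455,215),(446,352)]])
M=[]
for f in fk:
    P=back(f/2.2+[180,0],.053,C); M.append(P.mean(0)); print("cradle",P.mean(0).round(4)[:2],"fork sep",np.linalg.norm(P[0]-P[1]).round(4))
M=np.array(M);d=M[0]-M[-1];print("rail dir",np.arctan2(d[1],d[0]),np.linalg.norm(d),"ctr",M.mean(0))
C=load("w1"); im=cv2.imread("pics/w1.png")
big=cv2.resize(im[100:290,200:460],None,fx=3,fy=3,interpolation=2)
x,y,a=.516,-.206,-np.pi/2+0.12+np.pi-0.0
a=0.10-np.pi/2+np.pi/1 if 0 else -np.pi/2+0.10
# carrier +y axis heading = a+pi/2 ~ 0.10
for L in carrier_model():
    p=((proj(tf(L,x,y,a),C)-[200,100])*3).astype(int); cv2.polylines(big,[p],False,(0,0,255),1)
cv2.imwrite("pics/ov1.png",big)
E
```

```text
d mid [0.4513 0.0958] len 0.1621 ang 1.4171
b mid [0.497 0.09 ] len 0.1248 ang 1.4161
c mid [0.5434 0.0826] len 0.1431 ang 1.4216
a mid [0.5894 0.0773] len 0.106 ang 1.4224
cradle [0.4527 0.0963] fork sep 0.0521
cradle [0.4976 0.0896] fork sep 0.0521
cradle [0.5428 0.0828] fork sep 0.0521
cradle [0.5883 0.076 ] fork sep 0.0522
rail dir 2.9926051092206825 0.13709204709885012 ctr [0.52035379 0.08618719 0.053     ]
```

View pics/ov1.png

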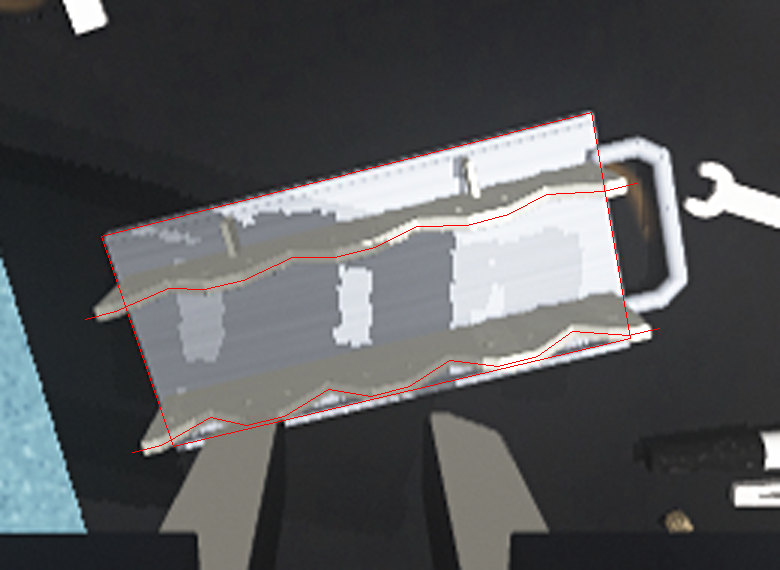

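Overlay: the carrier model matches within about 1 mm (centre 0.516, -0.206, row heading 0.10). The columns sit centred in their cradles, with the row heading at -0.149. Picking column d.

>>> play_rows --increments "66 -79 0 0 0.4;66 -79 0 0 0.4;66 -79 20 0 0.4;66 -79 50 0 0.4;66 -79 75 0 0.4;66 -79 91 0 0.4;66 -79 91 0 0.4;66 -79 91 0 0.4;66 -79 91 0 1;66 -79 91 0 1;66 -79 91 0 1;66 -79 91 0 1;66 -79 91 0 1;66 -79 85 0 1" --force 30

```text
t: 4.7
tool_pos: [0.4507, 0.0974, 0.0338]
orientation: [-2.38, -2.049, 0.002]
force: [0.0, -0.5, -0.8]
opening: 0.0004
gripper_force: 0.0
```

```bash
python3 - <<'E'
from h import *
state(); cv2.imwrite("pics/g1.png",robot.read_camera("wrist")[0:320,80:560])
print(goto(.5847,-.1991,.12,.10),goto(.5847,-.1991,.03,.10))
E
```

```text
t 4.7 pos [0.4507 0.0974 0.0338] ydir -0.1491 tilt -1.0 q [ 0.1  -0.11  2.03  0.    1.23  0.25] open 0.00036395056041409066 F [ 0.  -0.5 -0.8]
(array([-273.6,  175.6,  -84.6]), np.float64(-14.27)) (array([-273.6,  175.5,    5.4]), np.float64(-14.27))
```

View pics/g1.png

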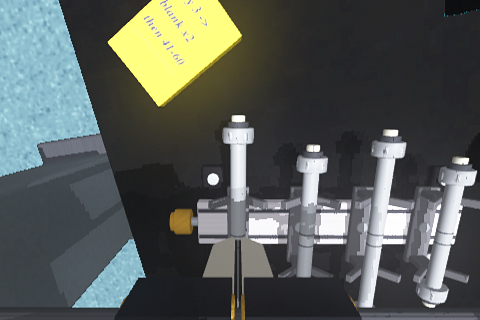

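```bash
python3 - <<'E'
from h import *
W=cal("wrist"); print(proj([[.4507,.0974,.0338],[.4507,.0974,.044],[.4507,.0974,.0530]],W)-[80,0])
im=robot.read_camera("scene"); S=cal("scene"); p=proj([.4507,.0974,.034],S)[0]; print(p)
u,v=p.astype(int); c=im[v-75:v+65,u-100:u+90]; cv2.imwrite("pics/s1.png",cv2.resize(c,None,fx=4,fy=4,interpolation=2))
print((proj([[.4507,.0974,.034],[.4507,.0974,.044]],S)-[u-100,v-75])*4)
E
```

```text
[[234.74523804 230.35117258]
 [234.64312072 236.02280664]
 [234.54455382 241.49724892]]
[322.81193551 269.85699376]
[[403.24774205 303.42797504]
 [403.61438989 284.72986015]]
```

View pics/s1.png

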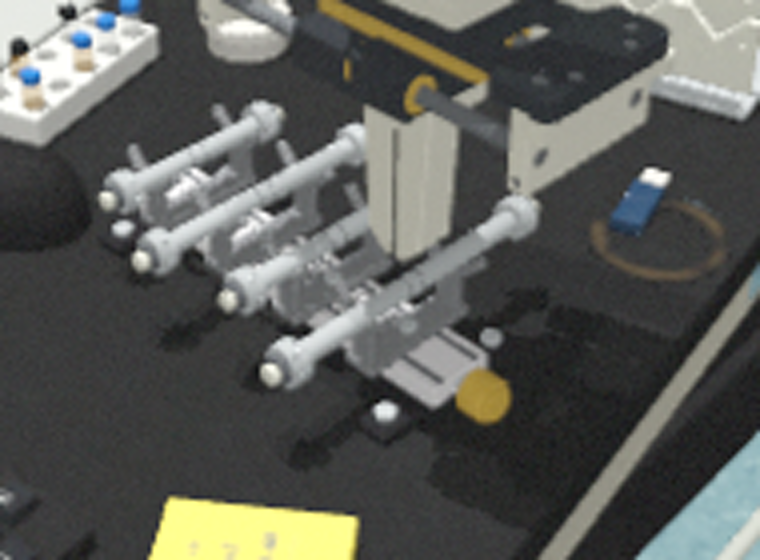

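The fingers closed on nothing. In the scene crop their tips end at about (403,260), above the tube at about (403,288), while the reported TCP projects to (403,303). The real tips look higher than reported, so I'll quantify that.

```bash
python3 - <<'E'
from h import *
S=cal("scene");W=cal("wrist");s=robot.read_state();T=R.from_rotvec(s["orientation"])
for h in(0,.01,.015,.02,.025):
    P=np.array(s["tool_pos"])+T.apply([[x,y,-h] for x,y in((.0075,-.017),(.0075,.0),(.0075,.017),(-.0075,-.017),(-.0075,.017))])
    print(h,((proj(P,S)-[222,194])*4).astype(int).tolist(),(proj(P,W)-[80,0]).astype(int).tolist())
E
```

```text
0 [[417, 326], [387, 307], [359, 289], [441, 310], [383, 274]] [[212, 220], [236, 220], [260, 220], [212, 240], [259, 240]]
0.01 [[417, 307], [388, 289], [359, 271], [442, 291], [384, 255]] [[210, 226], [236, 226], [261, 226], [211, 246], [260, 246]]
0.015 [[418, 298], [388, 279], [359, 261], [442, 281], [384, 246]] [[210, 228], [236, 228], [261, 228], [210, 249], [261, 249]]
0.02 [[418, 288], [388, 270], [359, 252], [443, 272], [384, 236]] [[209, 231], [236, 231], [262, 231], [210, 253], [262, 253]]
0.025 [[418, 278], [388, 260], [359, 242], [443, 262], [384, 227]] [[208, 234], [236, 234], [263, 234], [209, 256], [262, 256]]
```

```bash
python3 - <<'E'
import cv2
a=cv2.imread("pics/s1.png")[80:380,250:560]; b=cv2.imread("pics/g1.png")[200:290,170:310]
a=cv2.resize(a,(465,450)); b=cv2.resize(b,(330,212),interpolation=2)
import numpy as np
o=np.zeros((450,800,3),np.uint8); o[:,:465]=a; o[:212,470:]=b; cv2.imwrite("pics/z1.png",o)
E
```

```text
(no output)
```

View pics/z1.png

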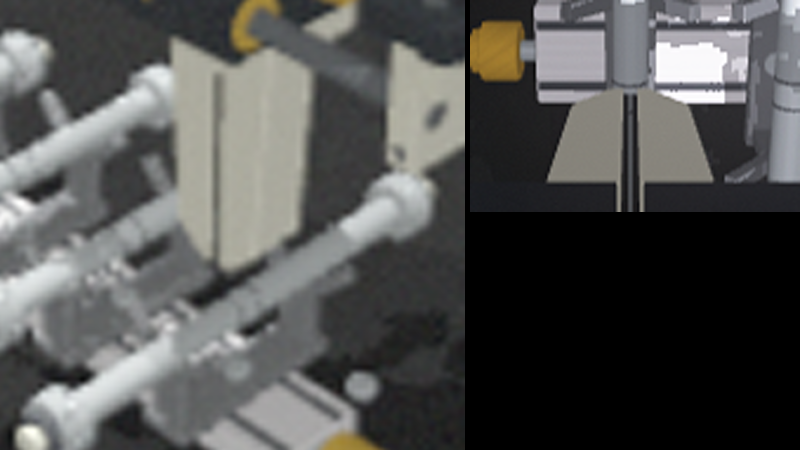

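The tips sit about 25 mm above the reported TCP, and laterally they agree. I'll reopen and descend in small steps, watching the force.

>>> play_rows --increments "0 0 0 0 0.4;0 0 0 0 0.4;0 0 0 0 0.4;0 0 5 0 0.4;0 0 10 0 0.4;0 0 14 0 0.4;0 0 16 0 0.4;0 0 18 0 0.4;0 0 18 0 0.4"

```text
t: 5.7
tool_pos: [0.4513, 0.0974, 0.016]
orientation: [-2.381, -2.049, 0.001]
force: [0.4, 1.1, 0.6]
opening: 0.0279
gripper_force: 0.0
```

```bash
python3 - <<'E'
from h import *
state(); im=robot.read_camera("scene"); a=cv2.resize(im[195:330,260:370],None,fx=4,fy=4,interpolation=2); b=cv2.resize(robot.read_camera("wrist")[150:290,230:420],(300,221),interpolation=2)
o=np.zeros((540,760,3),np.uint8); o[:,:440]=a; o[:221,450:750]=b; cv2.imwrite("pics/z2.png",o)
E
```

```text
t 5.7 pos [0.4513 0.0974 0.016 ] ydir -0.1492 tilt -1.0 q [ 0.1  -0.09  2.04  0.    1.19  0.25] open 0.027886550428099826 F [0.4 1.1 0.6]
```

View pics/z2.png

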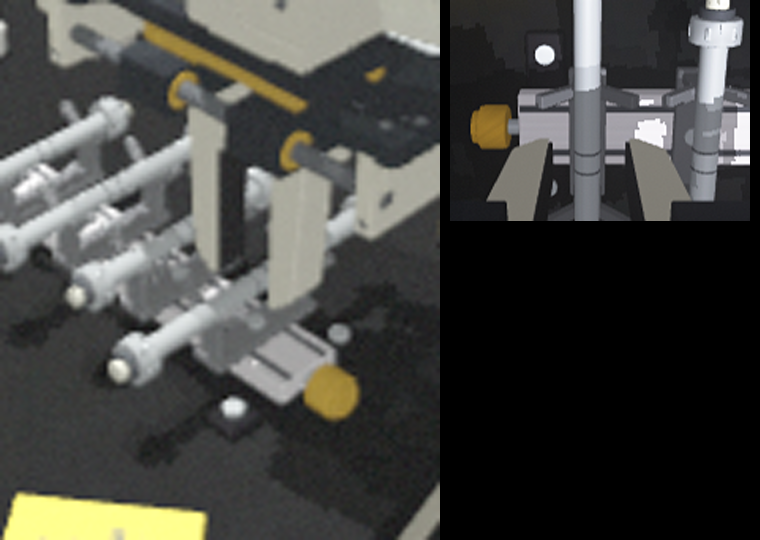

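Both fingers now straddle the tube with their tips near tube height, and there is no contact. I'll go 11 mm lower and grip.

>>> play_rows --increments "0 0 3 0 0.4;0 0 6 0 0.4;0 0 9 0 0.4;0 0 11 0 0.4;0 0 11 0 0.4"

```text
t: 6.3
tool_pos: [0.4511, 0.0974, 0.0048]
orientation: [-2.38, -2.049, 0.001]
force: [-0.1, -0.4, -0.2]
opening: 0.0281
gripper_force: 0.0
```

>>> play_rows --increments "0 0 0 0 1;0 0 0 0 1;0 0 0 0 1;0 0 0 0 1" --force 30

```text
t: 6.7
tool_pos: [0.4508, 0.0975, 0.0053]
orientation: [-2.38, -2.049, 0.002]
force: [-4.5, 0.1, 4.0]
opening: 0.0091
gripper_force: 30.0
```

>>> play_rows --increments "0 0 -10 0 1;0 0 -30 0 1;0 0 -60 0 1;0 0 -95 0 1;-27 18 -95 -2 1;-68 44 -95 -6 1;-109 71 -95 -10 1;-150 97 -95 -14 1;-191 124 -95 -14.3 1;-232 150 -95 -14.3 1;-260 168 -95 -14.3 1;-273 176 -95 -14.3 1;-273 176 -95 -14.3 1;-273 176 -95 -14.3 1"

```text
t: 8.1
tool_pos: [0.5848, -0.1985, 0.1004]
orientation: [-2.108, -2.329, -0.0]
force: [-0.5, 0.0, -2.5]
opening: 0.0091
gripper_force: 30.0
```

```bash
python3 - <<'E'
from h import *
state(); W=cal("wrist"); im=robot.read_camera("wrist"); cv2.imwrite("pics/p1.png",im)
np.savez("p1.npz",K=W[0],r=W[1],t=W[2])
s=robot.read_state();T=R.from_rotvec(s["orientation"])
# predicted tip of column end (+x half 80mm) if mid at TCP xy, tube 39 mm above TCP
P=np.array(s["tool_pos"])+T.apply([[.080,0,-.039],[-.080,0,-.039]]); print(proj(P,W))
big=im.copy()
for L in carrier_model():
    cv2.polylines(big,[proj(tf(L,.516,-.206,.10-np.pi/2),W).astype(int)],False,(0,0,255),1)
cv2.imwrite("pics/p1o.png",cv2.resize(big[40:300,180:500],None,fx=2.2,fy=2.2,interpolation=2))
E
```

```text
t 8.1 pos [ 0.5848 -0.1985  0.1004] ydir 0.0998 tilt -1.0 q [-0.41  0.23  1.54  0.    1.37 -0.51] open 0.009071054597977038 F [-0.5  0.  -2.5]
[[315.98108554 112.28352541]
 [316.4774821  363.81253445]]
```

View pics/p1o.png

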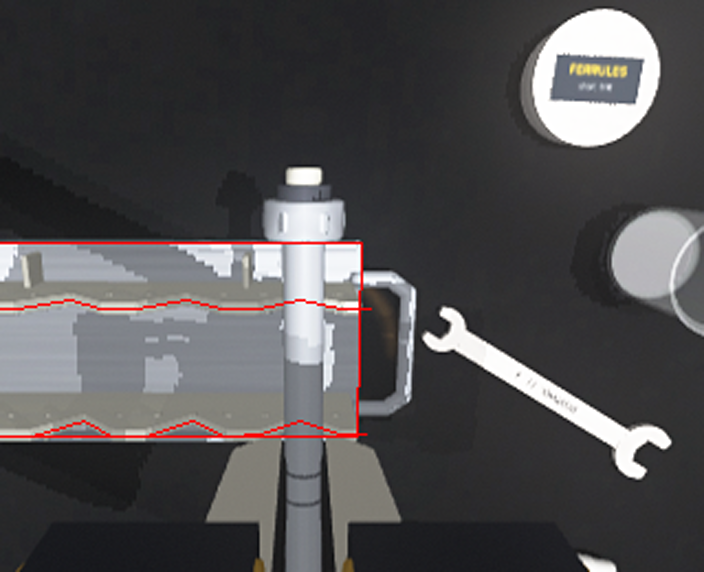

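The column hangs level over the first notch pair at the handle, at about 2 mm bias along its length. Lowering with a 2 mm correction.

>>> play_rows --increments "2 0 25 0 1;2 0 55 0 1;2 0 75 0 1;2 0 85 0 1;2 0 90 0 1;2 0 94 0 1;2 0 94 0 1;2 0 94 0 0.4;2 0 94 0 0.4;2 0 94 0 0.4;2 0 94 0 0.4;2 0 80 0 0.4;2 0 50 0 0.4;2 0 10 0 0.4;2 0 -5 0 0.4"

```text
t: 9.65
tool_pos: [0.5874, -0.1978, 0.1113]
orientation: [2.103, 2.325, 0.004]
force: [1.4, -0.1, -0.3]
opening: 0.028
gripper_force: 0.0
```

```bash
python3 - <<'E'
from h import *
state(); W=cal("wrist"); im=robot.read_camera("wrist"); np.savez("p2.npz",K=W[0],r=W[1],t=W[2])
cv2.imwrite("pics/p2.png",cv2.resize(im[40:300,180:500],None,fx=2.2,fy=2.2,interpolation=2))
cx=np.array([[.08,.069,.044],[-.08,.069,.044],[0,.069,.049]])
print((proj(tf(cx,.516,-.206,.10-np.pi/2),W)-[180,40])*2.2)
for d in robot.landmark_of("top","column_a")[:5]: print(d["centre"],d["conf"])
print(goto(.4975,.0896,.1,-.149))
E
```

```text
t 9.65 pos [ 0.5874 -0.1978  0.1113] ydir 0.1004 tilt -1.0 q [-0.41  0.22  1.53  0.    1.38 -0.51] open 0.02796302603096556 F [ 1.4 -0.1 -0.3]
[[293.43762155 526.68908278]
 [292.01781911 162.1489763 ]
 [292.71098871 363.64767456]]
[0.4527, 0.099, 0.0416] 0.82
[0.5413, 0.0847, 0.0426] 0.77
[0.5005, 0.088, 0.044] 0.68
[0.5901, 0.0808, 0.0461] 0.47
(array([295. , -60.7,   8.5]), np.float64(14.29))
```

View pics/p2.png

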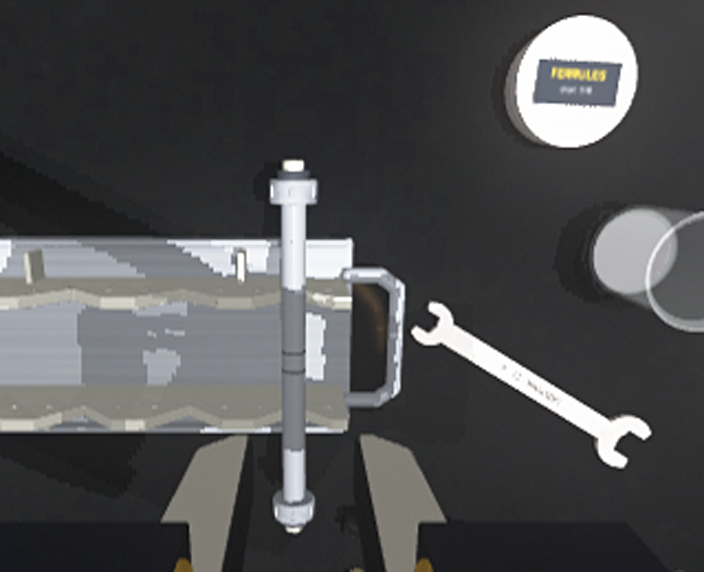

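Column d is seated, with tips at (293,161) and (293,530) against predicted (293,162) and (292,527). Next is b.

>>> play_rows --increments "40 -8 0 2 0.4;85 -17 0 6 0.4;130 -26 0 10 0.4;175 -35 0 14.2 0.4;220 -44 0 14.2 0.4;265 -53 0 14.2 0.4;295 -59 0 14.2 0.4;295 -59 20 14.2 0.4;295 -59 30 14.2 0.4;295 -59 30 14.2 0.4;295 -59 30 14.2 0.4"

```text
t: 10.85
tool_pos: [0.496, 0.0902, 0.0746]
orientation: [-2.379, -2.05, 0.002]
force: [-0.4, 0.0, 0.2]
opening: 0.0281
gripper_force: 0.0
```

```bash
python3 - <<'E'
from h import *
state(); print(goto(.4973,.0894,.005,-.149))
E
```

```text
t 10.85 pos [0.496  0.0902 0.0746] ydir -0.1485 tilt -1.0 q [ 0.08 -0.04  1.88 -0.    1.31  0.23] open 0.028126766535752405 F [-0.4  0.   0.2]
(array([-0.6,  1.6, 69.6]), np.float64(0.03))
```

>>> play_rows --increments "-0.5 1.5 25 0 0.4;-0.5 1.5 45 0 0.4;-0.5 1.5 60 0 0.4;-0.5 1.5 69.5 0 0.4;-0.5 1.5 69.5 0 0.4;-0.5 1.5 69.5 0 0.4;-0.5 1.5 69.5 0 1;-0.5 1.5 69.5 0 1;-0.5 1.5 69.5 0 1;-0.5 1.5 69.5 0 1;-0.5 1.5 60 0 1;-0.5 1.5 35 0 1;-0.5 1.5 0 0 1;-0.5 1.5 -28 0 1;-0.5 1.5 -28 0 1;-0.5 1.5 -28 0 1" --force 30

```text
t: 12.45
tool_pos: [0.4987, 0.0902, 0.1043]
orientation: [2.378, 2.051, 0.003]
force: [0.0, -0.1, -1.5]
opening: 0.0093
gripper_force: 30.0
```

```bash
python3 - <<'E'
from h import *
state(); print(goto(.5389,-.2037,.1,.10))
E
```

```text
t 12.45 pos [0.4987 0.0902 0.1043] ydir -0.1474 tilt -1.0 q [ 0.08 -0.07  1.85 -0.    1.36  0.23] open 0.009291519310911439 F [ 0.  -0.1 -1.5]
(array([-284.8,   82.9,    4.3]), np.float64(-14.17))
```

>>> play_rows --increments "-20 6 4 -2 1;-60 18 4 -6 1;-105 31 4 -10 1;-150 44 4 -14.2 1;-195 57 4 -14.2 1;-240 70 4 -14.2 1;-270 79 4 -14.2 1;-285 83 4 -14.2 1;-285 83 4 -14.2 1;-285 83 4 -14.2 1;-285 83 4 -14.2 1"

```text
t: 13.55
tool_pos: [0.5378, -0.2022, 0.0987]
orientation: [-2.105, -2.33, -0.0]
force: [0.1, 0.0, -1.8]
opening: 0.0091
gripper_force: 30.0
```

```bash
python3 - <<'E'
from h import *
state(); print(goto(.5389,-.2037,.006,.10)); W=cal("wrist"); im=robot.read_camera("wrist")
cv2.imwrite("pics/b1.png",im[:,180:460]);s=robot.read_state();T=R.from_rotvec(s["orientation"])
print(proj(np.array(s["tool_pos"])+T.apply([[.062,0,-.039]]),W))
g=cv2.cvtColor(im,6)[60:200,318].astype(int); print(np.flatnonzero(g>180)[:6]+60)
E
```

```text
t 13.55 pos [ 0.5378 -0.2022  0.0987] ydir 0.1018 tilt -1.0 q [-0.45  0.12  1.66  0.    1.36 -0.55] open 0.009142633920631494 F [ 0.1  0.  -1.8]
(array([-1.7,  1. , 92.7]), np.float64(0.1))
[[316.5146136  149.45304165]]
[151 152 153 154 155 156]
```

>>> play_rows --increments "-0.5 1 25 0 1;-0.5 1 55 0 1;-0.5 1 75 0 1;-0.5 1 84 0 1;-0.5 1 89 0 1;-0.5 1 92.5 0 1;-0.5 1 92.5 0 1;-0.5 1 92.5 0 0.4;-0.5 1 92.5 0 0.4;-0.5 1 92.5 0 0.4;-0.5 1 92.5 0 0.4;-0.5 1 80 0 0.4;-0.5 1 50 0 0.4;-0.5 1 10 0 0.4;-0.5 1 -5 0 0.4;-0.5 1 -5 0 0.4"

```text
t: 15.2
tool_pos: [0.5417, -0.2055, 0.1085]
orientation: [2.103, 2.325, 0.003]
force: [0.6, -0.7, -1.0]
opening: 0.0277
gripper_force: 0.0
```

```bash
python3 - <<'E'
from h import *
state(); W=cal("wrist"); im=robot.read_camera("wrist")
cv2.imwrite("pics/b2.png",cv2.resize(im[40:300,180:500],None,fx=2.2,fy=2.2,interpolation=2))
cx=np.array([[.062,.023,.044],[-.062,.023,.044],[0,.069,.049]])
print((proj(tf(cx,.516,-.206,.10-np.pi/2),W)-[180,40])*2.2)
print(goto(.5432,.0828,.075,-.149))
E
```

```text
t 15.2 pos [ 0.5417 -0.2055  0.1085] ydir 0.1004 tilt -1.0 q [-0.45  0.12  1.65  0.    1.37 -0.55] open 0.027703140010043235 F [ 0.6 -0.7 -1. ]
[[293.72637049 488.21182818]
 [292.67211588 202.1258702 ]
 [405.42527128 358.18751613]]
(array([286. ,  31.7,  30.5]), np.float64(14.29))
```

View pics/b2.png

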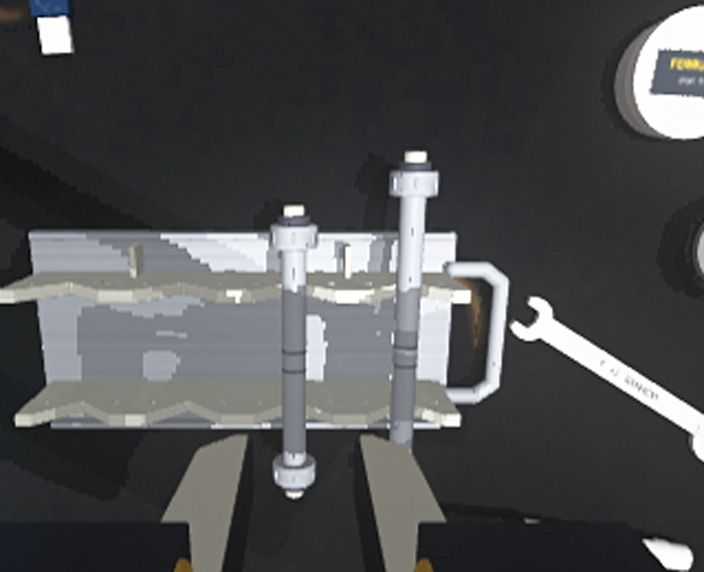

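b is seated, with tips at (293,206) and (294,496), about 2 mm off centre along its length, which is well within tolerance. Next is c.

>>> play_rows --increments "40 4 0 2 0.4;85 9 0 6 0.4;130 14 0 10 0.4;175 19 0 14.3 0.4;220 24 0 14.3 0.4;260 29 0 14.3 0.4;286 32 0 14.3 0.4;286 32 15 14.3 0.4;286 32 30 14.3 0.4;286 32 30 14.3 0.4;286 32 30 14.3 0.4"

```text
t: 16.35
tool_pos: [0.5411, 0.0821, 0.0726]
orientation: [-2.381, -2.047, 0.004]
force: [0.3, -0.3, 0.2]
opening: 0.0281
gripper_force: 0.0
```

```bash
python3 - <<'E'
from h import *
state(); print(goto(.5432,.0828,.005,-.149))
E
```

```text
t 16.35 pos [0.5411 0.0821 0.0726] ydir -0.1508 tilt -1.0 q [ 0.06  0.08  1.76 -0.    1.3   0.21] open 0.028109148493795474 F [ 0.3 -0.3  0.2]
(array([ 1. ,  2.2, 67.6]), np.float64(-0.1))
```

>>> play_rows --increments "0.5 1.5 25 0 0.4;0.5 1.5 45 0 0.4;0.5 1.5 60 0 0.4;0.5 1.5 68 0 0.4;0.5 1.5 68 0 0.4;0.5 1.5 68 0 0.4;0.5 1.5 68 0 1;0.5 1.5 68 0 1;0.5 1.5 68 0 1;0.5 1.5 68 0 1;0.5 1.5 58 0 1;0.5 1.5 35 0 1;0.5 1.5 0 0 1;0.5 1.5 -28 0 1;0.5 1.5 -28 0 1;0.5 1.5 -28 0 1" --force 30

```text
t: 17.95
tool_pos: [0.5449, 0.0838, 0.1035]
orientation: [2.379, 2.049, 0.003]
force: [-0.4, 0.1, -2.0]
opening: 0.0091
gripper_force: 30.0
```

```bash
python3 - <<'E'
from h import *
state(); print(goto(.4931,-.2083,.1,.10))
E
```

```text
t 17.95 pos [0.5449 0.0838 0.1035] ydir -0.1491 tilt -1.0 q [ 0.06  0.05  1.73 -0.    1.36  0.21] open 0.009118677422588994 F [-0.4  0.1 -2. ]
(array([-296.6,   -7.8,    3.3]), np.float64(-14.27))
```

>>> play_rows --increments "-20 0 3 -2 1;-60 -2 3 -6 1;-105 -3 3 -10 1;-150 -4 3 -14.3 1;-195 -5 3 -14.3 1;-240 -6 3 -14.3 1;-275 -7 3 -14.3 1;-296 -7 3 -14.3 1;-296 -7 3 -14.3 1;-296 -7 3 -14.3 1;-296 -7 3 -14.3 1"

```text
t: 19.05
tool_pos: [0.4926, -0.2067, 0.0984]
orientation: [-2.105, -2.33, 0.0]
force: [-0.3, 0.8, -1.9]
opening: 0.0086
gripper_force: 30.0
```

```bash
python3 - <<'E'
from h import *
state(); print(goto(.4931,-.2083,.006,.10)); W=cal("wrist"); im=robot.read_camera("wrist")
s=robot.read_state();T=R.from_rotvec(s["orientation"])
print(proj(np.array(s["tool_pos"])+T.apply([[.071,0,-.039]]),W))
g=cv2.cvtColor(im,6)[60:200,318].astype(int); print(np.flatnonzero(g>180)[:6]+60)
E
```

```text
t 19.05 pos [ 0.4926 -0.2067  0.0984] ydir 0.1011 tilt -1.0 q [-0.49  0.02  1.78  0.    1.35 -0.59] open 0.008583015272384682 F [-0.3  0.8 -1.9]
(array([-1.8,  0.5, 92.4]), np.float64(0.06))
[[316.52925829 131.61150762]]
[134 135 136 137 138 139]
```

>>> play_rows --increments "0.5 0.5 25 0 1;0.5 0.5 55 0 1;0.5 0.5 75 0 1;0.5 0.5 84 0 1;0.5 0.5 89 0 1;0.5 0.5 92.5 0 1;0.5 0.5 92.5 0 1;0.5 0.5 92.5 0 0.4;0.5 0.5 92.5 0 0.4;0.5 0.5 92.5 0 0.4;0.5 0.5 92.5 0 0.4;0.5 0.5 80 0 0.4;0.5 0.5 50 0 0.4;0.5 0.5 10 0 0.4;0.5 0.5 -5 0 0.4;0.5 0.5 -5 0 0.4"

```text
t: 20.7
tool_pos: [0.4959, -0.2087, 0.1083]
orientation: [2.103, 2.325, 0.003]
force: [0.1, 0.1, -0.1]
opening: 0.0276
gripper_force: 0.0
```

```bash
python3 - <<'E'
from h import *
state(); W=cal("wrist"); im=robot.read_camera("wrist"); cv2.imwrite("pics/c2.png",im)
print(goto(.5888,.0762,.075,-.149))
E
```

```text
t 20.7 pos [ 0.4959 -0.2087  0.1083] ydir 0.1004 tilt -1.0 q [-0.49  0.01  1.77  0.    1.36 -0.59] open 0.027640755026812354 F [ 0.1  0.1 -0.1]
(array([273.3, 122.3,  30.6]), np.float64(14.29))
```

>>> play_rows --increments "40 18 0 2 0.4;80 36 0 6 0.4;120 54 0 10 0.4;160 72 0 14.3 0.4;200 90 0 14.3 0.4;240 108 0 14.3 0.4;273 122 0 14.3 0.4;273 122 15 14.3 0.4;273 122 30 14.3 0.4;273 122 30 14.3 0.4;273 122 30 14.3 0.4"

```text
t: 21.85
tool_pos: [0.5859, 0.0751, 0.0725]
orientation: [-2.381, -2.047, 0.004]
force: [0.2, 0.3, 0.7]
opening: 0.0281
gripper_force: 0.0
```

```bash
python3 - <<'E'
from h import *
state(); print(goto(.5888,.0762,.005,-.149))
E
```

```text
t 21.85 pos [0.5859 0.0751 0.0725] ydir -0.1508 tilt -1.0 q [ 0.04  0.19  1.64 -0.    1.32  0.19] open 0.02806036054266468 F [0.2 0.3 0.7]
(array([ 1.6,  2.9, 67.5]), np.float64(-0.1))
```

>>> play_rows --increments "1 2.5 25 0 0.4;1 2.5 45 0 0.4;1 2.5 60 0 0.4;1 2.5 68 0 0.4;1 2.5 68 0 0.4;1 2.5 68 0 0.4;1 2.5 68 0 1;1 2.5 68 0 1;1 2.5 68 0 1;1 2.5 68 0 1;1 2.5 58 0 1;1 2.5 35 0 1;1 2.5 0 0 1;1 2.5 -28 0 1;1 2.5 -28 0 1;1 2.5 -28 0 1" --force 30

```text
t: 23.45
tool_pos: [0.5911, 0.0771, 0.1035]
orientation: [2.379, 2.049, 0.003]
force: [-0.3, -0.0, -1.3]
opening: 0.0086
gripper_force: 30.0
```

```bash
python3 - <<'E'
from h import *
state(); print(goto(.4473,-.2129,.1,.10))
E
```

```text
t 23.45 pos [0.5911 0.0771 0.1035] ydir -0.1491 tilt -1.0 q [ 0.04  0.17  1.6  -0.    1.37  0.19] open 0.00860968564407139 F [-0.3 -0.  -1.3]
(array([-308.2,  -99.1,    3. ]), np.float64(-14.27))
```

>>> play_rows --increments "-20 -6 3 -2 1;-60 -19 3 -6 1;-102 -32 3 -10 1;-144 -46 3 -14.3 1;-186 -60 3 -14.3 1;-228 -73 3 -14.3 1;-270 -86 3 -14.3 1;-300 -96 3 -14.3 1;-308 -98 3 -14.3 1;-308 -98 3 -14.3 1;-308 -98 3 -14.3 1"

```text
t: 24.55
tool_pos: [0.4473, -0.2119, 0.0984]
orientation: [-2.106, -2.329, -0.0]
force: [-0.2, 0.8, -1.2]
opening: 0.0087
gripper_force: 30.0
```

```bash
python3 - <<'E'
from h import *
state(); print(goto(.4473,-.2129,.006,.10)); W=cal("wrist"); im=robot.read_camera("wrist")
s=robot.read_state();T=R.from_rotvec(s["orientation"])
print(proj(np.array(s["tool_pos"])+T.apply([[.053,0,-.039]]),W))
g=cv2.cvtColor(im,6)[60:220,318].astype(int); print(np.flatnonzero(g>180)[:6]+60)
E
```

```text
t 24.55 pos [ 0.4473 -0.2119  0.0984] ydir 0.1003 tilt -1.0 q [-0.55 -0.09  1.88  0.    1.35 -0.65] open 0.008723467731052835 F [-0.2  0.8 -1.2]
(array([-1.1,  0. , 92.4]), np.float64(0.02))
[[316.70171658 165.94581715]]
[151 152 153 154 155 156]
```

```bash
python3 - <<'E'
from h import *
cv2.imwrite("pics/a1.png",cv2.resize(robot.read_camera("wrist")[60:300,180:480],None,fx=2.2,fy=2.2,interpolation=2))
E
```

```text
(no output)
```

View pics/a1.png

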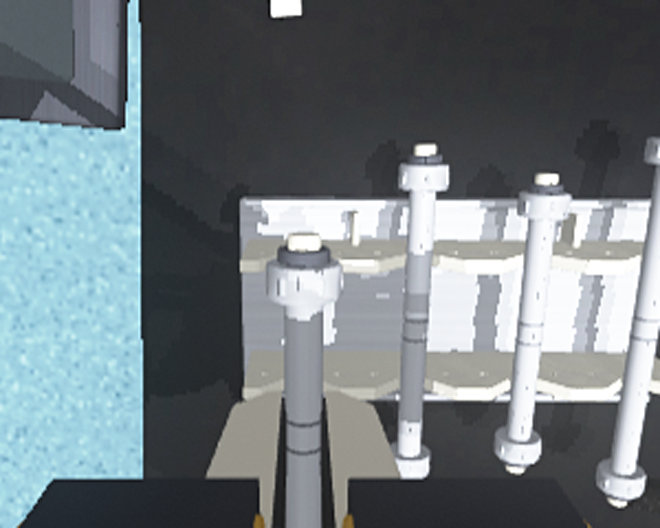

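Column a's tip is at (303,234), full-frame row 166, as predicted. The other three are seated. Lowering.

>>> play_rows --increments "-0.5 0 25 0 1;-0.5 0 55 0 1;-0.5 0 75 0 1;-0.5 0 84 0 1;-0.5 0 89 0 1;-0.5 0 92.5 0 1;-0.5 0 92.5 0 1;-0.5 0 92.5 0 0.4;-0.5 0 92.5 0 0.4;-0.5 0 92.5 0 0.4;-0.5 0 92.5 0 0.4;-0.5 0 80 0 0.4;-0.5 0 50 0 0.4;-0.5 0 10 0 0.4;-0.5 0 -30 0 0.4;100 0 -30 0 0.4;100 0 -30 0 0.4;100 0 -30 0 0.4;100 0 -30 0 0.4"

```text
t: 26.55
tool_pos: [0.4377, -0.1128, 0.1304]
orientation: [2.103, 2.332, 0.001]
force: [0.2, -1.3, -0.3]
opening: 0.0279
gripper_force: 0.0
```

```bash
python3 - <<'E'
from h import *
state(); W=cal("wrist"); im=robot.read_camera("wrist")
for h,y in((.053,-.069),(.071,-.023),(.062,.023),(.08,.069)):
    for p in proj(tf([[h,y,.044],[-h,y,.044]],.516,-.206,.10-np.pi/2),W).astype(int): cv2.drawMarker(im,p.tolist(),(0,0,255),0,8,1)
t=cv2.resize(robot.read_camera("top")[160:290,320:440],(360,390),interpolation=2)
c=cv2.resize(im[100:345,200:480],(440,385)); o=np.zeros((400,800,3),np.uint8);o[:385,:440]=c;o[:390,440:]=t
cv2.imwrite("pics/fin.png",o)
E
```

```text
t 26.55 pos [ 0.4377 -0.1128  0.1304] ydir 0.103 tilt -1.0 q [-0.37 -0.25  1.96 -0.    1.43 -0.47] open 0.027936691059283543 F [ 0.2 -1.3 -0.3]
```

View pics/fin.png

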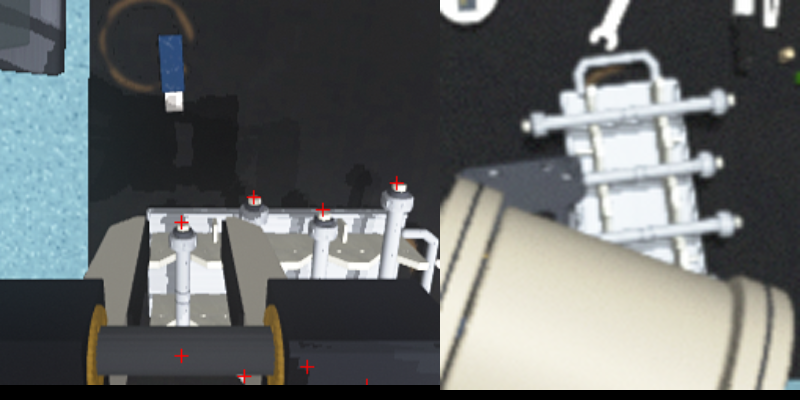

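The final view shows all four column tips within a couple of mm of their predicted marks, at (181,222), (254,198), (323,210) and (398,184). The gripper is clear.

```bash
python3 -c "
from plant import robot
print(robot.close_job())"
```

```text
the job is handed in; nothing more can be done
None
```

All four columns (d, b, c, a counting from the handle) are in the carrier notches in their rail order, released and within about 3 mm of centre in the wrist-camera checks; the job was handed in at about 27 s of the 93 s, and no verdict was returned.

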